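# Hold an interlock key in the switch tester

### The job

Function-check the interlock switch: slide the red-knobbed dust shutter on the blue-topped tester fully open, take the key with the blue handle out of its stand, and pass its steel tongue straight down through the narrow slot, without forcing it, until it has pushed the sprung yellow plunger inside well down (about 15 mm). Finish while still holding the key there: do not let go, for the spring would push it back out. Leave the orange key in its stand and do not disturb the tin, pliers and pen.

Things in the scene. Friction and masses are not known exactly. Their poses are not given: they have to be found in the camera images.
- slot (a point): Middle of the slot's mouth in the tester's blue top plate, 90 mm above the bench. z up; the slot is 8 mm (x) x 26 mm (y), through a plate 6 mm thick, open below, the plunger under it. Two steel rails 5 mm high run along y at x = -20 and +20 mm; the shutter lies between them.
- shutter (a joint): Flat aluminium shutter 2.5 mm thick over the slot: travel in m towards -y of the slot frame, 0 = slot covered, 0.045 = end stop, fully open; the slot is clear from 0.035 on. Starts between 0 and 0.012; about 1.2 N of friction, stays where it is left.
- shutter_grip (a point): Centre of the top of the shutter's red knob, 20 mm (x) x 14 mm (y) x 28 mm high, its foot 2.5 mm above the blue top. Axes as the slot's. Lies 34 mm to -y of the slot when shut, 79 mm when open, moves with the shutter; pinch it across its 14 mm along y, or push it.
- plunger (a joint): Yellow sprung plunger, an 18 mm disc under the slot: travel in m downwards, 0 = up, its top 30 mm below the slot's mouth; end 0.023, but the key's collar meets the blue top at 0.020. Takes 3 N at first and 0.3 N more each mm (7.5 N at 15 mm); springs back and lifts the key when let go.
- key_blue: Key with blue handle, 103 mm tall, about 0.11 kg, upright in its stand. Origin: tip of the tongue, z up; x thin, y wide; symmetric by a half turn about z. From the tip: steel tongue 6 (x) x 24 (y) mm, 50 mm long, last 8 mm tapering to 3 x 18; black collar 20 x 40 from 50 to 58 mm; handle 14 x 34 from 58 to 103 mm, to be gripped across its 14 mm.
- stand_blue: Grey fixed stand of the blue key: block 50 x 60 mm, 55 mm high, on a base 60 x 70 mm; origin at the centre of its underside. The key stands in a pocket 12 x 30 mm, its collar on the block's top, so its tip is 5 mm and its handle 63 to 108 mm above the bench. The blue and orange stands may change places.
- key_orange: The same kind of key with an orange handle, in its own stand like the blue one's; to be left there. Origin at the tip of its tongue.
- flux_tin: Small white round tin 52 mm across, 22 mm high, loose bystander behind the work; origin at the centre of its underside.
- pliers_b: Small pliers with red grips, 124 mm long, 41 mm wide, 11 mm high, loose bystander; origin at the centre of the underside.
- marker_pen: White marker pen with a black cap, 126 mm long, 14 mm thick, lying loose, bystander; origin at the centre of its underside.
- tester: Fixed box with a blue top, clear front and grey sides, turned up to 0.4 rad: base plate 122 (x) x 182 (y) mm, body 110 x 170 mm, 90 mm high. Origin at the centre of its underside on the bench; axes as the slot's; the slot lies 30 mm to +y of it.
There are look-alikes about, which are no part of the job. What is meant by the key_blue is not white, and is the larger of those in its own colour.

How it is judged:
On the way, in this order (a step that is already met when the one before it is completed fails the run):
1. the shutter is open, clear of the slot, with the key not yet in it (value of joint shutter above 0.035 m and horizontal distance between key_blue and slot above 0.05 m), for 0.1 s.
2. the blue key's tongue has passed down through the slot (horizontal distance between key_blue and slot below 0.005 m and z of key_blue in the frame of slot below -0.015 m), for 0.1 s.
At the end, for the whole second after the job is handed in: The blue key is held still by the fingers (over 1.5 N), upright within 0.1 rad, its tip within 5 mm of the slot's axis and at least 38 mm below the slot's mouth, keeping the plunger pressed at least 10 mm; the shutter is open at least 35 mm (value of joint plunger above 0.01 m and velocity of joint plunger between -0.01 and 0.01 m/s and value of joint shutter above 0.035 m and horizontal distance between key_blue and slot below 0.005 m and z of key_blue in the frame of slot below -0.038 m and angle between key_blue's own z axis and vertical below 0.1 rad and angle between the y axis of key_blue and the y axis of slot, either way round below 0.15 rad and contact force between the fingers and key_blue above 1.5 N and linear speed of key_blue below 0.02 m/s); the arm keeps its last pose, push and grip.
It fails at once if the orange key is pulled out or moved more than 20 mm (distance of key_orange from where it was at the start of the episode above 0.02 m).
It fails at once if the tin is moved more than 20 mm (distance of flux_tin from where it was at the start of the episode above 0.02 m).
It fails at once if the pliers are moved more than 20 mm (distance of pliers_b from where it was at the start of the episode above 0.02 m).
It fails at once if the pen is moved more than 20 mm (distance of marker_pen from where it was at the start of the episode above 0.02 m).
It fails at once if the key is forced against the tester with more than 40 N (contact force between key_blue and tester above 40 N).
It also fails if it takes over 54 s, if anything falls off the work surface, if the arm or the gripper's body presses on something with over 40 N, if the wrist force passes 120 N, or if a joint passes its speed limit or range.

### The arm

A 7-joint arm with a two-finger parallel gripper is mounted at the origin on a cart in front of the work surface, level with it; the furniture and walls round the work are solid. World frame = base frame: x ahead of the robot, y to its left, z up, the work surface at z = 0. Lengths are in m, angles in rad, forces in N, time in s.
With the tool pointing down it reaches from about 0.4 to 0.9 m from the base axis. Payload 5.5 kg.
Tool frame: the origin (TCP) lies midway between the tips of the shut fingers; the grasp point (between the pads) lies 19 mm behind it (manip.grip_depth is the distance from the TCP to the grasp point, in m); z points along the fingers, y is the line along which they close (so a half turn about z gives the same grasp; the last joint's range is limited). The gripper opens to 92 mm and grips with 3 to 60 N. Pads are 19 mm wide; open, the fingers measure 130 mm over their backs; the gripper's body (75 mm by 190 mm) begins 47 mm behind the grasp point.
Start: joints at [1.406, 0.501, -0.427, 1.55, 0.221, 1.138, -0.21], TCP at [0.27, -0.591, 0.227] pointing down, gripper open.
Joint ranges: [-2.88, 2.88], [-0.31, 2.03], [-1.54, 1.56], [0.2, 2.42], [-1.41, 4.55], [0.19, 2.02], [-2.57, 2.57]. Speed limits (rad/s): [2.57, 2.57, 3.14, 3.14, 3.14, 3.14, 3.14].

### API

Orientations are given as a unit quaternion [x, y, z, w].
In Python, from bench import manip, effector, viewer gives the robot as it stands. Calls block until the motion is done:
- manip.move_pose(position, orientation): joint-space move of the TCP to a pose.
- manip.servo_line(position, ori=None, vel=0.15): straight line of the TCP; ori=None keeps the orientation; vel is the mean speed in m/s.
- manip.movej(angles): joint-space move.
- effector.open_jaws() and effector.close(f_grip=None): open the fingers fully, or close them until they stop; f_grip is the grip in N (None keeps the last).
- manip.sleep(seconds).
- manip.solve_ik(position, orientation): joint angles nearest the present ones, or None.
- viewer.get_image(name): name is "scene" or "side" or "wrist"; returns the picture (420x560x3 uint8, red, green, blue); there is no depth.
- viewer.get_calibration(name): a dict with "vfov" (degrees; the focal length in pixels is half the picture's height over the tangent of half this angle, whatever the lens; pixels are square), "cx", "cy" (the principal point, pixels), "eye" and "attitude" of the camera in the world. Camera axes: x right, y down, z forward; pixel columns grow to the right and rows downward; lengths in m; the calibration is good to about 2 mm. A picture is of the moment at which its call begins: read the wrist's pose just before it. get_calibration takes no time and is no camera call; for the wrist camera it gives the pose at the moment of the call.
A pose or a line that the arm cannot do raises manip.PlanningError and nothing moves.
- manip.hand_in(): hands the job in; it is judged then, once.
Readings, each from a call of its own:
- manip.current_clock(): time.
- manip.current_q(): joint angles.
- manip.current_joint_velocities(): joint speeds.
- manip.current_tau(): joint torques, N m.
- manip.current_tool_pos(): TCP position.
- manip.current_tcp_rot(): TCP orientation.
- manip.current_force(): force on the tool from outside, world axes, zero at the start.
- manip.current_wrist_torque(): the same for the moment, N m.
- manip.current_finger_gap(): finger opening in m.
- manip.current_gripper_force(): force on a finger pad.
Only numpy, scipy, OpenCV 4.12 (cv2) and the standard library are available. Lean on these libraries where they do the work, as an engineer would, in place of code of your own. Each camera call takes 0.05 s, during which the arm holds its last target. There are 200 camera calls.

## Working session

There is one attempt and no reset: what is moved stays moved. The work goes in short steps, each a Python script; the robot and the scene stay as the last script left them, time stands still between calls to the robot, and variables do not carry over. Pictures are saved under pics/ and viewed, at most 10 in all, crops included, and the job is handed in when it is done.

```bash
mkdir -p pics; ls; python3 - <<'E'
from bench import manip, effector, viewer
import cv2,numpy as np
ims=[]
for n in ["scene","side","wrist"]:
    c=viewer.get_calibration(n); print(n,c)
    im=viewer.get_image(n)[:,:,::-1]; cv2.imwrite(f"pics/{n}0.png",im)
print(manip.current_clock(),manip.current_tool_pos(),manip.current_tcp_rot())
E
```

```text
pics
scene {'vfov': 55.07096499958502, 'cx': 282.7123750509169, 'cy': 207.87550848835457, 'eye': array([0.06167089, 0.67022267, 0.61608715]), 'attitude': array([-0.25688639,  0.82573713, -0.48027462,  0.14664195])}
side {'vfov': 50.088783956181956, 'cx': 286.48905641214, 'cy': 209.4476717793077, 'eye': array([ 0.4814542 , -1.14436021,  0.5360403 ]), 'attitude': array([ 0.82308621, -0.02446516,  0.02598075, -0.5667941 ])}
wrist {'vfov': 64.058978107586, 'cx': 274.83588869745614, 'cy': 212.073566045881, 'eye': array([ 0.34593251, -0.5565091 ,  0.3845369 ]), 'attitude': array([ 0.83129165, -0.53399617, -0.08438718,  0.1291553 ])}
0.15 [ 0.26939154 -0.5909778   0.22592365] [ 9.77209497e-01  2.12275916e-01 -1.39300996e-04 -7.17927235e-04]
```

View pics/scene0.png

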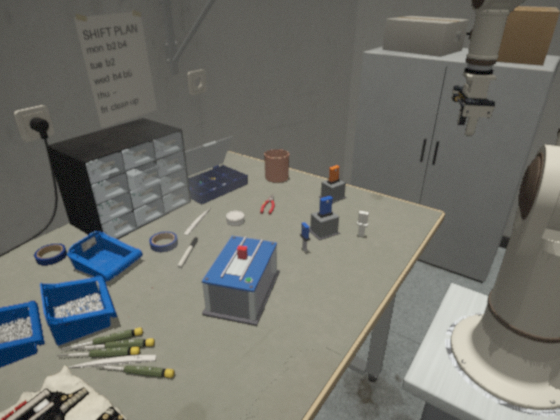

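View pics/side0.png

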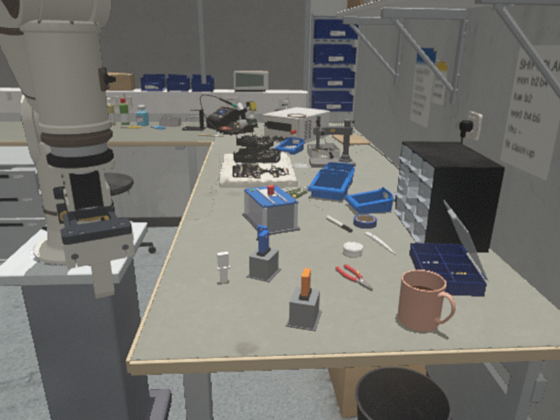

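The scene view shows these candidates: a large blue key in a grey stand (325,207), a small blue key standing free (305,232), a white one (363,222) and the orange key in its stand (334,178). The one in the stand fits, since it is blue and the larger of the two. The tester is at (243,270) with its red knob at (243,252).

```bash
cat > h.py <<'E'
from bench import manip, effector, viewer
import cv2,numpy as np
from scipy.spatial.transform import Rotation as R
def ray(c,px):
    f=210/np.tan(np.radians(c['vfov'])/2)
    d=np.array([(px[0]-c['cx'])/f,(px[1]-c['cy'])/f,1.]); d=R.from_quat(c['attitude']).apply(d)
    return np.array(c['eye']),d/np.linalg.norm(d)
def plane(c,px,z):
    e,d=ray(c,px); return e+d*(z-e[2])/d[2]
def proj(c,p):
    f=210/np.tan(np.radians(c['vfov'])/2)
    v=R.from_quat(c['attitude']).inv().apply(np.asarray(p)-c['eye']); return np.array([c['cx']+f*v[0]/v[2],c['cy']+f*v[1]/v[2]])
def tri(*cp):
    A=np.zeros((3,3));b=np.zeros(3)
    for c,p in cp:
        e,d=ray(c,p);M=np.eye(3)-np.outer(d,d);A+=M;b+=M@e
    x=np.linalg.solve(A,b); return x,[float(np.linalg.norm(np.cross(x-ray(c,p)[0],ray(c,p)[1]))) for c,p in cp]
def down(yaw): # tool down, tool y axis horizontal at angle yaw (mod pi)
    y=np.array([np.cos(yaw),np.sin(yaw),0]);z=np.array([0,0,-1.]);x=np.cross(y,z)
    return R.from_matrix(np.c_[x,y,z]).as_quat()
E
python3 - <<'E'
from h import *
np.set_printoptions(precision=4,suppress=True)
s=viewer.get_calibration('scene');d=viewer.get_calibration('side');w=viewer.get_calibration('wrist')
for n,a,b in [('knob',(243,247),(270,185)),('bluetop',(327,198),(264,230)),('orange',(334,168),(306,272)),('small',(305,226),(261,232)),('white',(363,213),(223,256))]:
    print(n,*tri((s,a),(d,b)))
for n,p in [('tin',(235,218)),('pliers',(268,207)),('pen',(188,251))]: print(n,plane(s,p,0.01))
for p in [(238,239),(278,244),(246,281),(207,274)]: print(plane(s,p,.09))
T=R.from_quat(manip.current_tcp_rot())
print(T.inv().apply(w['eye']-manip.current_tool_pos()),(T.inv()*R.from_quat(w['attitude'])).as_matrix())
print(T.as_matrix())
E
```

```text
knob [0.5261 0.14   0.1227] [0.0023027473042266686, 0.0023027473042267596]
bluetop [ 0.4988 -0.1735  0.1115] [0.004492518596385248, 0.004492518596385146]
orange [ 0.5788 -0.3675  0.1056] [0.00229910054964997, 0.0022991005496498544]
small [ 0.4995 -0.0777  0.0682] [0.0028400499270745, 0.0028400499270746496]
white [ 0.408  -0.2196  0.0708] [0.00035791204166004786, 0.00035791204166023066]
tin [ 0.7397 -0.0793  0.01  ]
pliers [ 0.6993 -0.1863  0.01  ]
pen [0.7324 0.1138 0.01  ]
[0.5834 0.0877 0.09  ]
[0.4956 0.0514 0.09  ]
[0.4742 0.1934 0.09  ]
[0.5535 0.2217 0.09  ]
[ 0.084   0.0002 -0.1587] [[ 0.0006 -0.9524 -0.3049]
 [ 1.      0.0008 -0.0004]
 [ 0.0006 -0.3049  0.9524]]
[[ 0.9099  0.4149 -0.0006]
 [ 0.4149 -0.9099  0.0013]
 [ 0.     -0.0015 -1.    ]]
```

```bash
python3 - <<'E'
from h import *
import pickle
o=down(-np.pi/2); out={}
for n,p in [('C',(.47,-.17,.30)),('B',(.50,-.04,.33)),('A',(.50,.12,.30))]:
    manip.move_pose(p,o); manip.sleep(.15)
    c=viewer.get_calibration('wrist'); im=viewer.get_image('wrist'); out[n]=(c,im)
    print(n,manip.current_clock(),manip.current_tool_pos())
pickle.dump(out,open('v.pkl','wb'))
C=out['C'][1];A=out['A'][1];B=out['B'][1]
m=np.vstack([np.hstack([C,A])]); m=cv2.resize(m,(800,300))
m2=cv2.resize(B,(400,300))
cv2.imwrite('pics/m1.png',np.vstack([m,np.hstack([m2,m2*0])])[:,:,::-1])
E
```

```text
C 2.075 [ 0.46981424 -0.17085318  0.29978514]
B 2.8833 [ 0.49966501 -0.04165326  0.32950487]
A 3.775 [0.5005562  0.11807003 0.30003068]
```

View pics/m1.png

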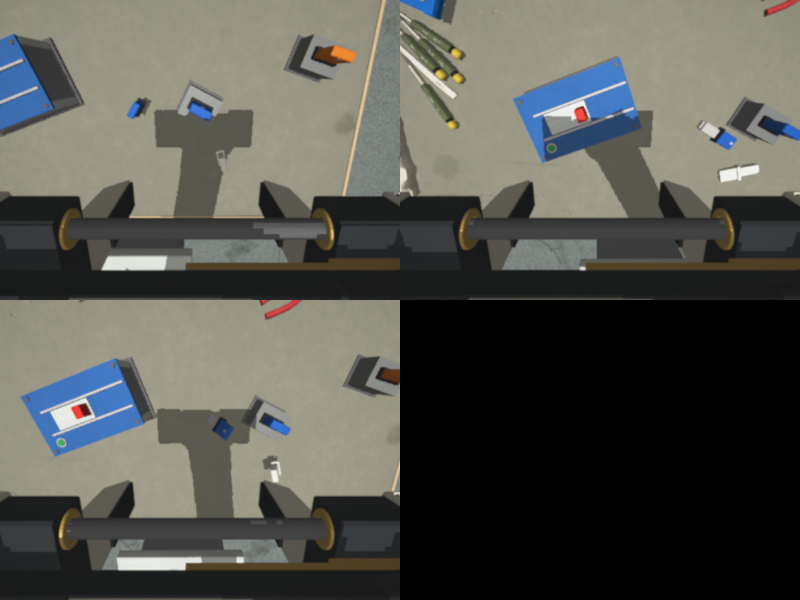

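The wrist views show the tester on the left with its shutter plate reaching to +y of the knob, which fixes the slot side. The big blue key is in the stand at (200,105) in panel C. The smaller blue look-alike is at (137,107), the white one is dull at (221,160), and orange is at (325,55).

```bash
python3 - <<'E'
from h import *
import pickle
v=pickle.load(open('v.pkl','rb'))
a=v['C'][1][100:190,220:340]; b=v['A'][1][70:235,150:350]
a=cv2.resize(a,(400,300),interpolation=cv2.INTER_NEAREST);b=cv2.resize(b,(400,330),interpolation=cv2.INTER_CUBIC)
k=v['B'][1][125:215,320:440]; k=cv2.resize(k,(400,300),interpolation=cv2.INTER_NEAREST)
cv2.imwrite('pics/m2.png',np.vstack([np.hstack([a,k]),np.hstack([b[:300],b[:300]*0])])[:,:,::-1])
for n in 'ABC':
    c,im=v[n]; hsv=cv2.cvtColor(im,cv2.COLOR_RGB2HSV)
    m=cv2.inRange(hsv,(104,130,30),(125,255,255))
    cs,_=cv2.findContours(m,cv2.RETR_EXTERNAL,cv2.CHAIN_APPROX_NONE)
    for q in cs:
        if cv2.contourArea(q)<80: continue
        h=cv2.convexHull(q); print(n,cv2.contourArea(q),cv2.boundingRect(q),cv2.approxPolyDP(h,4,True)[:,0].tolist())
    p=im[cv2.boundingRect(q)[1]] if 0 else 0
c,im=v['C']; hsv=cv2.cvtColor(im,cv2.COLOR_RGB2HSV)
for y in range(138,170,4): print(y,[tuple(map(int,hsv[y,x])) for x in range(264,300,4)])
E
```

```text
A 340.0 (443, 184, 28, 25) [[453, 184], [470, 194], [460, 208], [443, 198]]
A 678.0 (509, 167, 51, 29) [[509, 174], [514, 167], [544, 174], [559, 183], [559, 195], [528, 187]]
A 11247.0 (159, 81, 178, 146) [[306, 81], [336, 178], [199, 226], [159, 139]]
A 825.5 (0, 0, 62, 26) [[61, 3], [52, 25], [0, 0]]
B 374.0 (301, 167, 25, 28) [[310, 167], [325, 179], [316, 194], [301, 183]]
B 404.5 (369, 163, 37, 26) [[372, 163], [403, 178], [401, 188], [370, 172]]
B 13152.0 (30, 83, 171, 135) [[162, 83], [200, 172], [77, 217], [30, 135]]
C 447.5 (265, 141, 32, 28) [[270, 141], [295, 155], [292, 168], [265, 155]]
C 276.0 (179, 141, 22, 25) [[200, 144], [191, 161], [179, 162], [187, 144]]
C 5296.5 (0, 49, 76, 133) [[19, 49], [75, 151], [0, 181], [0, 56]]
138 [(36, 8, 170), (30, 3, 77), (30, 4, 68), (42, 8, 151), (40, 9, 170), (42, 8, 170), (36, 8, 169), (42, 8, 169), (38, 6, 168)]
142 [(38, 6, 158), (112, 69, 70), (109, 162, 74), (114, 38, 67), (45, 7, 75), (38, 7, 156), (30, 6, 168), (38, 6, 168), (38, 6, 168)]
146 [(30, 6, 86), (109, 180, 136), (109, 185, 182), (109, 182, 94), (108, 159, 74), (114, 38, 67), (30, 3, 81), (38, 7, 155), (36, 8, 167)]
150 [(113, 47, 70), (108, 182, 213), (108, 179, 218), (108, 179, 217), (109, 180, 177), (112, 58, 115), (109, 154, 73), (115, 43, 65), (30, 6, 79)]
154 [(112, 78, 166), (108, 183, 215), (109, 182, 216), (108, 181, 217), (108, 180, 217), (108, 180, 215), (108, 189, 171), (108, 182, 87), (109, 28, 72)]
158 [(60, 5, 98), (111, 106, 125), (109, 182, 193), (108, 184, 215), (109, 182, 216), (108, 182, 216), (109, 182, 216), (108, 183, 213), (111, 134, 162)]
162 [(60, 6, 89), (40, 9, 89), (60, 3, 88), (111, 116, 127), (109, 183, 195), (109, 185, 215), (108, 184, 214), (109, 183, 215), (111, 113, 131)]
166 [(30, 20, 88), (30, 6, 88), (30, 6, 88), (30, 3, 87), (60, 3, 88), (111, 110, 114), (108, 182, 132), (108, 186, 181), (60, 3, 87)]
```

View pics/m2.png

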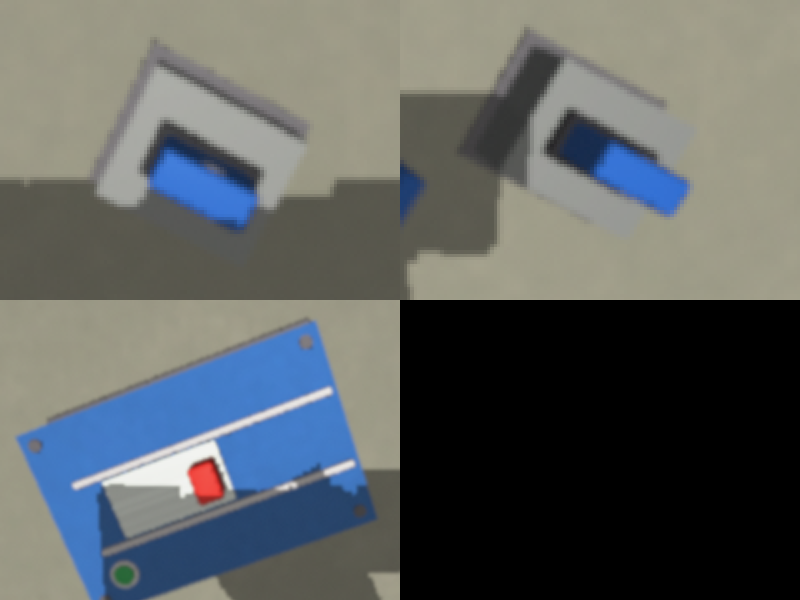

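The enlarged crop confirms the large blue key in its stand, its bright top clearly separable, and the tester with its rails, plate and red knob.

```bash
cat > m.py <<'E'
from h import *
def blobs(im,lo,hi,a,close=0):
    m=cv2.inRange(cv2.cvtColor(im,cv2.COLOR_RGB2HSV),lo,hi)
    cs,_=cv2.findContours(m,cv2.RETR_EXTERNAL,cv2.CHAIN_APPROX_NONE)
    return sorted([q for q in cs if cv2.contourArea(q)>a],key=cv2.contourArea,reverse=True)
def quadfit(q):
    """quad corners with lines fitted to the contour's sides"""
    h=cv2.convexHull(q); e=3
    P=cv2.approxPolyDP(h,e,True)[:,0].astype(float)
    while len(P)>4: e+=.5; P=cv2.approxPolyDP(h,e,True)[:,0].astype(float)
    pts=q[:,0].astype(float); L=[]
    for i in range(4):
        a,b=P[i],P[(i+1)%4]; u=(b-a)/np.linalg.norm(b-a); r=pts-a
        t=r@u; d=abs(r@np.array([-u[1],u[0]])); l=np.linalg.norm(b-a)
        s=pts[(d<2.0)&(t>.1*l)&(t<.9*l)]
        vx,vy,x,y=cv2.fitLine(s.astype(np.float32),cv2.DIST_HUBER,0,.01,.01).ravel(); L.append(np.cross([x,y,1],[x+vx,y+vy,1]))
    C=[np.cross(L[i-1],L[i]) for i in range(4)]
    return np.array([c[:2]/c[2] for c in C])
E
python3 - <<'E'
from m import *
import pickle
np.set_printoptions(precision=4,suppress=True)
v=pickle.load(open('v.pkl','rb'))
T={}
for n in 'AB':
    q=max(blobs(v[n][1],(104,130,30),(125,255,255),3000),key=cv2.contourArea); Q=quadfit(q); T[n]=Q[np.lexsort((Q[:,1],))]; print(n,T[n].tolist())
P=[]
for i in range(4): x,r=tri((v['A'][0],T['A'][i]),(v['B'][0],T['B'][i])); print(x,r); P.append(x)
for n in 'AB':
  W=np.array([plane(v[n][0],p,.09) for p in T[n]]); c=W.mean(0)
  S=sorted([(np.linalg.norm(W[i]-W[j]),i,j) for i in range(4) for j in range(i)])
  print(n,'centre',c,[round(s[0],4) for s in S], [ (np.degrees(np.arctan2(*(W[i]-W[j])[1::-1]))) for _,i,j in S[:4]])
k={}
for n in 'ABC':
    for q in blobs(v[n][1],(104,130,150),(125,255,255),80):
        r=cv2.minAreaRect(q); print(n,r)
        if cv2.contourArea(q)<900: k.setdefault(n,[]).append((q,r))
    for q in blobs(v[n][1],(0,140,120),(8,255,255),30): print(n,'red',cv2.minAreaRect(q))
E
```

```text
A [[306.4038311413434, 81.27238186064518], [158.69680784601096, 138.38362162888671], [336.9172879525875, 178.4219578697209], [199.08010266864977, 225.7627664968137]]
B [[161.69208236241877, 81.9978765144304], [29.548928668608678, 135.4903213472957], [200.94913187053467, 171.83491614978146], [76.85882354855576, 217.59106051030494]]
[0.6075 0.0851 0.0857] [0.00010190541558873292, 0.00010190541558860125]
[0.55   0.2431 0.0902] [0.00022314387557627842, 0.00022314387557624017]
[0.5054 0.048  0.0864] [0.000488483427328186, 0.0004884834273282155]
[0.4492 0.207  0.0893] [0.0004106630964348814, 0.00041066309643490164]
A centre [0.5282 0.146  0.09  ] [np.float64(0.1067), np.float64(0.1079), np.float64(0.1676), np.float64(0.1677), np.float64(0.1987), np.float64(0.1994)] [np.float64(-160.0884062519973), np.float64(-160.10730299254791), np.float64(109.45015640150469), np.float64(109.87187430367268)]
B centre [0.5282 0.1452 0.09  ] [np.float64(0.1072), np.float64(0.1072), np.float64(0.1696), np.float64(0.1696), np.float64(0.2005), np.float64(0.2007)] [np.float64(-160.06248248524096), np.float64(-1
[... 767 characters left out ...]
8146514892578), (98.80810546875, 144.44920349121094), 67.9637680053711)
B ((391.9000244140625, 178.1999969482422), (26.832815170288086, 11.180339813232422), 26.56505012512207)
B red ((108.80001068115234, 156.10000610351562), (17.88854217529297, 11.180339813232422), 63.43495178222656)
B red ((392.632568359375, 13.3003511428833), (8.72500991821289, 44.670108795166016), 64.05770111083984)
C ((15.327587127685547, 112.06895446777344), (116.61666870117188, 78.92051696777344), 68.19859313964844)
C ((280.4000244140625, 156.6999969482422), (31.752164840698242, 12.521980285644531), 26.56505012512207)
C ((186.39999389648438, 154.20001220703125), (8.9442720413208, 21.466251373291016), 26.56505012512207)
```

```bash
python3 - <<'E'
from m import *
import pickle
np.set_printoptions(precision=4,suppress=True)
v=pickle.load(open('v.pkl','rb')); c={n:v[n][0] for n in v}
x,r=tri((c['B'],(391.9,178.2)),(c['C'],(280.4,156.7)));print('key top',x,r)
for n,p,a in [('B',(391.9,178.2),26.565),('C',(280.4,156.7),26.565)]:
    u=np.array([np.cos(np.radians(a)),np.sin(np.radians(a))])*12
    p=np.array(p);d=plane(c[n],p+u,.108)-plane(c[n],p-u,.108);print(n,plane(c[n],p,.108),np.degrees(np.arctan2(d[1],d[0])))
for n,p in [('A',(252.6,160.5)),('B',(108.8,156.1))]: print('knob',plane(c[n],p,.1205))
print(tri((c['A'],(252.6,160.5)),(c['B'],(108.8,156.1))))
# finer key edge direction by fitLine on sides, tilted stand edges
for n in 'BC':
    q=[q for q in blobs(v[n][1],(104,130,150),(125,255,255),80) if 200<cv2.contourArea(q)<900 and cv2.minAreaRect(q)[0][0]>250][0]
    Q=quadfit(q); W=np.array([plane(c[n],p,.108) for p in Q]); 
    print(n,W.mean(0),[(round(np.linalg.norm(W[i]-W[i-1]),4),round(np.degrees(np.arctan2(*(W[i]-W[i-1])[1::-1])),1)) for i in range(4)])
E
```

```text
key top [ 0.5019 -0.1765  0.1074] [0.00014721781199517308, 0.00014721781199511679]
B [ 0.5022 -0.1763  0.108 ] -115.88246476049707
C [ 0.5019 -0.1765  0.108 ] -116.51006370318333
knob [0.5309 0.1405 0.1205]
knob [0.5301 0.1398 0.1205]
(array([0.5303, 0.1406, 0.1189]), [0.00035321581829913157, 0.00035321581829922486])
B [ 0.5022 -0.1763  0.108 ] [(np.float64(0.012), np.float64(-26.6)), (np.float64(0.0317), np.float64(-117.2)), (np.float64(0.0117), np.float64(148.2)), (np.float64(0.0306), np.float64(63.4))]
C [ 0.5021 -0.1766  0.108 ] [(np.float64(0.0128), np.float64(-26.5)), (np.float64(0.0321), np.float64(-117.3)), (np.float64(0.0105), np.float64(152.1)), (np.float64(0.0319), np.float64(66.7))]
```

The knob, slot and key are measured, and their heights agree with the text. Next is the shutter.

```bash
python3 - <<'E'
from m import *
import pickle
np.set_printoptions(precision=4,suppress=True)
yw=np.radians(109.87); ty=np.array([np.cos(yw),np.sin(yw),0])
k=np.array([.5303,.1402,0]); o=down(yw-np.pi)
manip.move_pose(k+[0,0,.16],o)
manip.servo_line(k+[0,0,.101],vel=.1)
effector.close(f_grip=15)
print(manip.current_finger_gap(),manip.current_gripper_force(),manip.current_force(),manip.current_tool_pos(),manip.current_clock())
t=manip.current_tool_pos()
manip.servo_line(t-ty*.0435,vel=.06)
print(manip.current_force(),manip.current_tool_pos(),manip.current_finger_gap(),manip.current_gripper_force())
effector.open_jaws()
t=manip.current_tool_pos();manip.servo_line(np.array(t)+[0,0,.07],vel=.15)
out={}
for n,p in [('D',(.52,.17,.26)),('E',(.46,.17,.26)),('F',(.50,.06,.26))]:
    manip.move_pose(p,o);manip.sleep(.15)
    c=viewer.get_calibration('wrist');out[n]=(c,viewer.get_image('wrist'))
pickle.dump(out,open('v2.pkl','wb'));print(manip.current_clock())
m=np.hstack([cv2.resize(out[n][1],(400,300)) for n in 'DE']);z=cv2.resize(out['F'][1],(400,300))
cv2.imwrite('pics/m3.png',np.vstack([m,np.hstack([z,z*0])])[:,:,::-1])
E
```

```text
0.013488291824703517 14.999943673610687 [-0.1699  0.9946 -0.3948] [0.5303 0.1403 0.101 ] 6.3333
[-1.4696  4.255   0.1001] [0.5449 0.0997 0.101 ] 0.013858379249982879 15.000080466270447
11.15
```

View pics/m3.png

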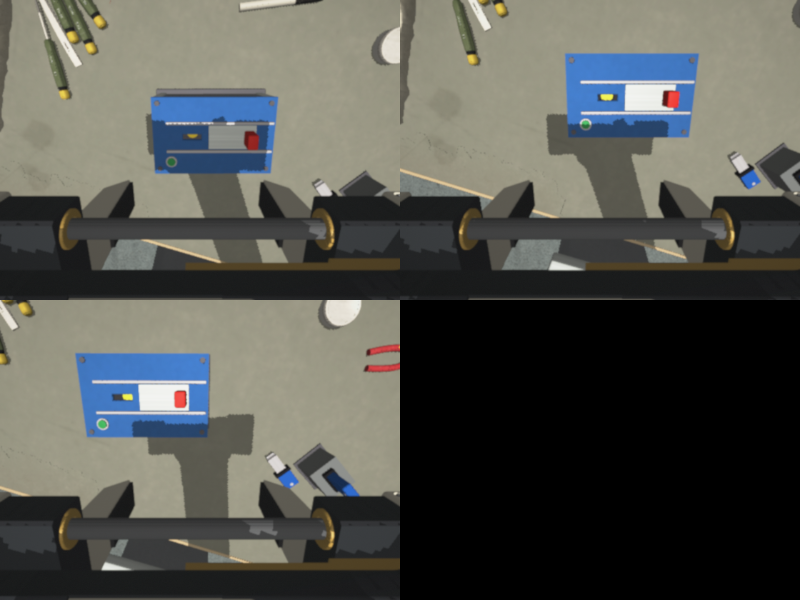

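The shutter is now open: the white plate and knob are shifted to the right, and the slot shows yellow and dark at about (207,97) in panel E and (122,97) in panel F. I'll measure the slot precisely.

```bash
python3 - <<'E'
from m import *
import pickle
np.set_printoptions(precision=4,suppress=True)
v=pickle.load(open('v2.pkl','rb'))
s=np.array([.518,.1738,.09]);yw=np.radians(109.87); ty=np.array([np.cos(yw),np.sin(yw),0]);tx=np.array([ty[1],-ty[0],0])
# Rectify the z=.09 plane round the predicted slot: 4 px/mm, u along +y(slot), v along +x
cp={}
tiles=[]
for n in 'DEF':
    c,im=v[n]
    q=max(blobs(im,(104,130,30),(125,255,255),3000),key=cv2.contourArea);Q=quadfit(q)
    W=np.array([plane(c,p,.09) for p in Q]);d=W-W.mean(0)
    S=sorted([(np.linalg.norm(W[i]-W[j]),i,j) for i in range(4) for j in range(i)])
    print(n,'top centre',W.mean(0),[round(a[0],4) for a in S],[round(np.degrees(np.arctan2(*(W[i]-W[j])[1::-1]))%180,2) for _,i,j in S[2:4]],'slot',W.mean(0)+.03*ty)
    g=[s+a*.02*tx+b*.03*ty for a,b in [(-1,-1),(-1,1),(1,1),(1,-1)]]
    H=cv2.getPerspectiveTransform(np.float32([proj(c,p) for p in g]),np.float32([[0,160],[240,160],[240,0],[0,0]]))
    r=cv2.warpPerspective(im,H,(240,160),flags=cv2.INTER_CUBIC);tiles.append(r)
    m=255-cv2.inRange(cv2.cvtColor(r,cv2.COLOR_RGB2HSV),(103,110,60),(125,255,255)); m[:40]=0;m[120:]=0;m[:,:50]=0
    cs,_=cv2.findContours(m,cv2.RETR_EXTERNAL,cv2.CHAIN_APPROX_NONE)
    for q in cs:
        if cv2.contourArea(q)>500:
            x,y,w,h=cv2.boundingRect(q);R_=cv2.minAreaRect(q);b,a=(R_[0][0]-120)/4000,(80-R_[0][1])/4000
            print('  ',x,y,w,h,R_, 'slot',s+a*tx+b*ty)
cv2.imwrite('pics/m4.png',np.hstack(tiles)[:,:,::-1])
E
```

```text
D top centre [0.5287 0.1459 0.09  ] [np.float64(0.108), np.float64(0.1094), np.float64(0.167), np.float64(0.1682), np.float64(0.1997), np.float64(0.1998)] [np.float64(109.79), np.float64(110.25)] slot [0.5185 0.1741 0.09  ]
   69 59 105 36 ((121.0, 76.5), (35.0, 104.0), 90.0) slot [0.5187 0.1743 0.09  ]
E top centre [0.5278 0.1457 0.09  ] [np.float64(0.1077), np.float64(0.1077), np.float64(0.1677), np.float64(0.1679), np.float64(0.1992), np.float64(0.1996)] [np.float64(109.82), np.float64(109.8)] slot [0.5176 0.1739 0.09  ]
   71 60 101 39 ((121.0, 79.0), (38.0, 100.0), 90.0) slot [0.5182 0.1741 0.09  ]
F top centre [0.528  0.1457 0.09  ] [np.float64(0.1077), np.float64(0.108), np.float64(0.1684), np.float64(0.1685), np.float64(0.1994), np.float64(0.2005)] [np.float64(109.62), np.float64(109.52)] slot [0.5178 0.1739 0.09  ]
   64 60 105 40 ((116.0, 79.5), (39.0, 104.0), 90.0) slot [0.5185 0.1729 0.09  ]
```

View pics/m4.png

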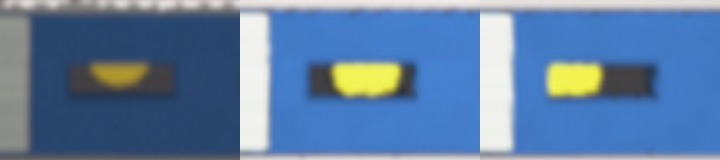

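Slot measured at about (0.5183, 0.1739), with the rectified views centring on the prediction. Now I'll grip the key and lift it.

```bash
python3 - <<'E'
from m import *
import pickle
np.set_printoptions(precision=4,suppress=True)
k=np.array([.502,-.1765,0]); o=down(np.radians(-26.3))
for a in (-26.3,19.8): 
  for p in (k+[0,0,.2],[.518,.174,.2]): print(a,manip.solve_ik(p,down(np.radians(a))))
manip.move_pose(k+[0,0,.16],o)
manip.servo_line(k+[0,0,.069],vel=.1)
effector.close(f_grip=40); manip.sleep(.2)
print(manip.current_finger_gap(),manip.current_gripper_force(),manip.current_force(),manip.current_tool_pos(),manip.current_clock())
manip.servo_line(k+[0,0,.17],vel=.1)
print(manip.current_finger_gap(),manip.current_force(),manip.current_clock())
o2=down(np.radians(19.75)); s=np.array([.5183,.1739,0])
manip.move_pose(s+[0,0,.20],o2); manip.sleep(.3)
out={}
for n in ('wrist','scene','side'): out[n]=(viewer.get_calibration(n),viewer.get_image(n))
print(manip.current_finger_gap(),manip.current_force(),manip.current_tool_pos(),manip.current_clock())
out['tcp']=manip.current_tool_pos(),manip.current_tcp_rot()
pickle.dump(out,open('v3.pkl','wb'))
a=out['wrist'][1]
def crop(n):
    u,w=proj(out[n][0],(.518,.174,.15)).astype(int);return cv2.resize(out[n][1][w-55:w+55,u-55:u+55],(300,300),interpolation=cv2.INTER_CUBIC)
cv2.imwrite('pics/m5.png',np.vstack([np.hstack([crop('scene'),crop('side')]),cv2.resize(a,(600,450))[:300]])[:,:,::-1])
E
```

```text
-26.3 [ 1.0436  0.4454 -0.9502  1.8623  0.4165  1.048  -0.5337]
-26.3 [ 0.4238  0.516  -1.0391  1.8269  0.5003  1.0901 -1.2589]
19.8 [ 1.1495  0.5259 -1.1191  1.8597  0.5324  1.0968  0.1729]
19.8 [ 0.5019  0.5949 -1.1791  1.825   0.6058  1.1424 -0.5409]
0.013907337001525097 39.99925911426544 [ 0.0886 -0.2097 -0.3203] [ 0.5019 -0.1765  0.0689] 14.6
0.013966441667296105 [ 0.3464  0.0194 -1.2724] 15.7583
0.014053302442517158 [ 0.0156  0.3259 -0.8677] [0.5184 0.1735 0.2   ] 17.5333
```

View pics/m5.png

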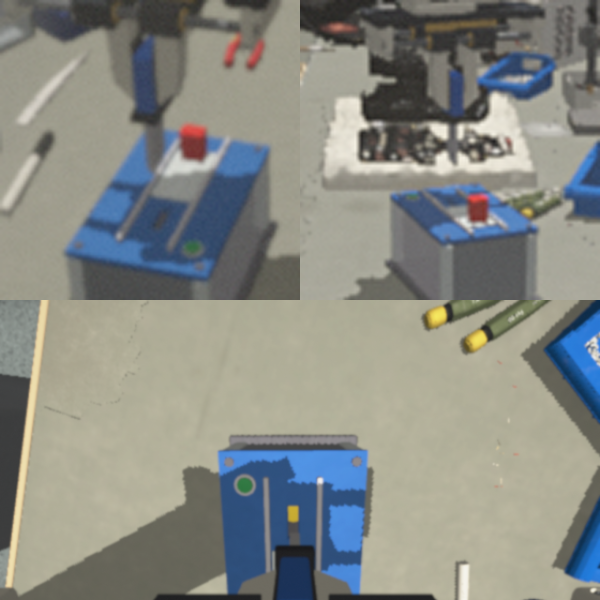

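The key is held upright above the slot. In the wrist view the yellow plunger shows in the slot at about (293,513), with the tongue and collar at about (295,545). I'll go lower and compare slot and tongue with the predicted outlines.

```bash
python3 - <<'E'
from m import *
import pickle
np.set_printoptions(precision=4,suppress=True)
s=np.array([.5183,.1739,0]); o2=down(np.radians(19.75))
manip.servo_line(s+[0,0,.166],ori=o2,vel=.08); manip.sleep(.3)
t=np.array(manip.current_tool_pos()); c=viewer.get_calibration('wrist'); im=viewer.get_image('wrist')
T=R.from_quat(manip.current_tcp_rot()); print(t,T.as_matrix(),manip.current_clock())
pickle.dump((t,c,im),open('v4.pkl','wb'))
sx=np.array([np.cos(np.radians(19.8)),np.sin(np.radians(19.8)),0]);sy=np.array([-sx[1],sx[0],0])
def box(ctr,a,b): return np.array([proj(c,ctr+i*a/2*sx+j*b/2*sy) for i,j in [(-1,-1),(-1,1),(1,1),(1,-1)]])
S=box(np.array([.5183,.1739,.09]),.008,.026); tip=t-[0,0,.064]
K=box(tip,.003,.018); K2=box(tip+[0,0,.008],.006,.024); Cc=box(tip+[0,0,.05],.020,.040)
print('slot',S);print('tip',K);print('collar',Cc)
u,w=proj(c,(.5183,.1739,.09)).astype(int); x0,y0,z=u-50,w-75,6
cr=cv2.resize(im[y0:y0+100,x0:x0+100],None,fx=z,fy=z,interpolation=cv2.INTER_NEAREST)
for P,col in ((S,(255,0,0)),(K,(0,255,0)),(K2,(0,255,255)),(Cc,(255,0,255))):
    cv2.polylines(cr,[((P-[x0,y0]+.5)*z).astype(int)],True,col,1)
cv2.imwrite('pics/m6.png',cr[:,:,::-1]); print(x0,y0)
E
```

```text
[0.5185 0.174  0.1664] [[-0.3378  0.9412  0.0006]
 [ 0.9412  0.3378  0.    ]
 [-0.0002  0.0006 -1.    ]] 18.4583
slot [[267.7533 238.223 ]
 [267.5129 205.1657]
 [278.4639 205.1602]
 [278.3619 238.2171]]
tip [[271.2513 239.5328]
 [271.1591 215.6468]
 [275.4507 215.6446]
 [275.445  239.5305]]
collar [[255.9343 289.7986]
 [254.6567 225.3192]
 [291.2076 225.2996]
 [290.2124 289.7769]]
223 146
```

View pics/m6.png

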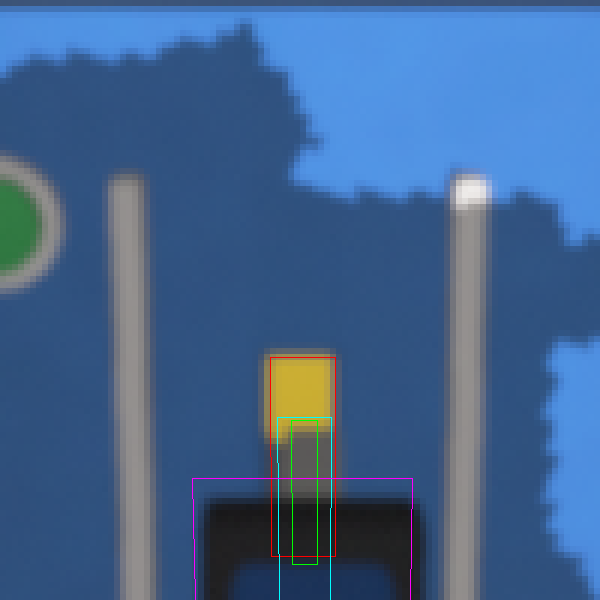

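The slot outline matches the prediction to about 0.3 mm. The key sits in the hand about 1.2 mm to the right (+x) and 1 to 2 mm towards -y. I'll measure the edges sub-pixel.

```bash
cat > e.py <<'E'
from m import *
def edges(p,k=4):
    g=np.gradient(cv2.GaussianBlur(p.astype(np.float32)[None],(0,0),.7,borderType=cv2.BORDER_REPLICATE)[0]); i=np.argsort(-abs(g)); r=[]
    for j in i:
        if 0<j<len(g)-1 and abs(g[j])>=abs(g[j-1]) and abs(g[j])>=abs(g[j+1]):
            a,b,c=abs(g[j-1:j+2]); d=a-2*b+c
            r.append((round(float(j+(.5*(a-c)/d if d else 0)),2),round(float(g[j]),1)))
        if len(r)>=k: break
    return sorted(r)
E
python3 - <<'E'
from e import *
import pickle
t,c,im=pickle.load(open('v4.pkl','rb')); I=im.astype(float)
x0,y0=223,146
Rr=I[:,:,0];B=I[:,:,2];G=I.sum(2)
print('slot cols (R, rows 207-215)',[(a+255,b) for a,b in edges(Rr[207:215,255:290].mean(0))])
print('tongue cols by R/B rows 219-226')
for r in range(216,229,2): print(r,[(round(a+255,2),b) for a,b in edges((B-0*Rr)[r:r+2,255:290].mean(0))],[(round(a+255,2),b) for a,b in edges(Rr[r:r+2,255:290].mean(0))])
print('slot far row R cols 269-276',[(a+195,b) for a,b in edges(Rr[195:245,270:276].mean(1))])
print('tip rows cols 272-278',[(a+195,b) for a,b in edges(Rr[195:245,273:277].mean(1),6)])
print('collar cols rows 234-240',[(a+240,b) for a,b in edges(B[233:238,240:310].mean(0),4)])
print('collar row',[(a+215,b) for a,b in edges(B[215:260,260:266].mean(1))],[(a+215,b) for a,b in edges(B[215:260,282:289].mean(1))])
print('rails',[(a+235,b) for a,b in edges(Rr[200:220,235:312].mean(0),6)])
E
```

```text
slot cols (R, rows 207-215) [(256.92, -0.1), (266.74, 44.8), (278.21, -47.7), (287.02, 0.2)]
tongue cols by R/B rows 219-226
216 [(259.03, -0.1), (266.92, -20.8), (270.62, 3.3), (278.12, 16.9)] [(266.77, 44.1), (270.55, -7.2), (278.23, -35.6), (288.21, 0.2)]
218 [(256.1, -0.3), (266.79, -17.2), (270.42, 6.6), (278.99, 12.3)] [(267.05, 35.2), (270.57, -17.3), (278.98, -14.7), (287.31, -0.2)]
220 [(255.98, -0.4), (266.64, -12.8), (270.41, 2.8), (279.19, 11.4)] [(263.39, -0.8), (267.4, 13.2), (279.29, -12.5), (286.14, -0.2)]
222 [(257.0, -0.4), (266.61, -12.6), (270.29, 2.7), (279.23, 11.4)] [(267.72, 10.4), (279.48, -12.1), (285.96, 0.3)]
224 [(258.75, 0.3), (266.58, -12.7), (270.25, 2.8), (279.23, 11.3)] [(256.0, 0.0), (261.89, -0.2), (267.78, 10.6), (279.42, -12.4)]
226 [(256.71, -0.7), (266.6, -12.3), (270.24, 3.0), (279.33, 10.7)] [(257.08, -0.4), (261.89, -0.4), (267.63, 9.9), (279.47, -12.0)]
228 [(256.95, -12.4), (266.56, -7.6), (270.14, 1.7), (279.55, 6.3)] [(257.0, -3.3), (267.89, 5.7), (279.63, -6.9), (287.13, 0.3)]
slot far row R cols 269-276 [(204.52, 43.9), (217.16, -29.6), (228.62, -19.0), (233.07999999999998, 2.0)]
tip rows cols 272-278 [(204.52, 43.9), (217.06, -33.0), (222.99, 0.1), (228.62, -19.3), (232.91, 1.9), (239.95, -1.9)]
collar cols rows 234-240 [(247.09, -8.8), (256.16, -29.0), (293.15999999999997, 28.3), (297.8, 7.6)]
collar row [(228.69, -29.5), (233.22, 2.1), (239.85, 9.9), (245.85, 1.1)] [(228.69, -29.4), (233.22, 2.1), (239.67000000000002, 12.9), (249.47, 0.5)]
rails [(241.68, 29.2), (247.34, -27.8), (266.8, 32.7), (278.22, -30.9), (297.38, 28.1), (303.05, -30.3)]
```

```bash
cat > look.py <<'E'
from e import *
sx=np.array([np.cos(np.radians(19.8)),np.sin(np.radians(19.8)),0]);sy=np.array([-sx[1],sx[0],0])
def look(draw=None):
    """offset of tongue tip from slot (mm, along sx and sy), both seen in the wrist view"""
    manip.sleep(.25); t=np.array(manip.current_tool_pos()); c=viewer.get_calibration('wrist'); im=viewer.get_image('wrist')
    Rr=im[:,:,0].astype(float);B=im[:,:,2].astype(float)
    S0=np.array([.5183,.1739,.09]); P=lambda p:proj(c,p)
    tip=t-[0,0,.064]
    # slot
    f=P(S0+.013*sy); a=int(round(f[0])); r=int(round(f[1]))
    sr=[x for x in edges(Rr[r-12:r+12,a-3:a+3].mean(1)) if x[1]>20]; row=sr[0][0]+r-12
    r=int(round(row)); e=[x for x in edges(Rr[r+3:r+8,a-20:a+20].mean(0)) if abs(x[1])>20]; cols=[x[0]+a-20 for x in e]
    sc=np.mean(cols[:2]); 
    q=P(S0+.009*sy); px=np.linalg.norm(P(S0+.001*sx)-P(S0)); py=np.linalg.norm(P(S0+.001*sy)-P(S0))
    dS=((sc-q[0])/px,(f[1]-row)/py)
    # collar (bottom edge, far side)
    k=tip+[0,0,.05]+.02*sy; g=P(k); u=int(round(g[0])); w=int(round(g[1]))
    cr=[x for x in edges(B[w-8:w+14,u+8:u+15].mean(1)) if x[1]<-15]; crow=cr[0][0]+w-8; w=int(round(crow))
    e=[x for x in edges(B[w+4:w+9,u-32:u+32].mean(0),4) if abs(x[1])>15]; cc=[x[0]+u-32 for x in e]
    px=np.linalg.norm(P(k+.001*sx)-g); py=np.linalg.norm(P(k+.001*sy)-g)
    dC=((np.mean([cc[0],cc[-1]])-g[0])/px,(g[1]-crow)/py)
    # tongue, just in front of the collar; and tip
    e=edges(B[w-8:w-3,u-14:u+14].mean(0),6); tr=[x for x in edges(Rr[r+5:w-2,u:u+4].mean(1),2)]
    g2=P(tip+[0,0,.008]+.012*sy); py=np.linalg.norm(P(tip+[0,0,.008]+.013*sy)-g2)
    print('t',t.round(4),'slot',np.round(dS,2),'cols',np.round(cols,1),'collar',np.round(dC,2),np.round(cc,1),'tongue cols',[(round(x[0]+u-14,1),x[1]) for x in e],'pred',P(tip+[0,0,.02]+.012*sy).round(1))
    print('tip row edges',[(round(x[0]+r+5,2),x[1],'sy mm %.2f'%((g2[1]-x[0]-r-5)/py)) for x in tr],'F',manip.current_force().round(2),'t',manip.current_clock())
    if draw:
        u,w=P(S0).astype(int); cv2.imwrite(draw,cv2.resize(im[w-60:w+40,u-50:u+50],None,fx=6,fy=6,interpolation=cv2.INTER_NEAREST)[:,:,::-1])
E
python3 - <<'E'
from look import *
look()
t=np.array(manip.current_tool_pos())
manip.servo_line(t-.0014*sx+.0018*sy,vel=.03)
look()
t=np.array(manip.current_tool_pos()); t[2]=.158
manip.servo_line(t,vel=.03)
look('pics/m7.png')
E
```

```text
t [0.5183 0.1739 0.1661] slot [-0.35  0.54] cols [267.3 278.6] collar [ 0.95 -1.94] [256.2 293.2] tongue cols [(261.3, 0.2), (267.1, -12.3), (270.7, 2.2), (279.4, 11.0), (284.0, -0.2)] pred [273.2 221.1]
tip row edges [(217.06, -33.1, 'sy mm -1.33')] F [-0.45  0.09 -0.78] t 18.7583
t [0.5164 0.175  0.166 ] slot [-0.48  0.53] cols [269.1 280.3] collar [ 0.93 -1.9 ] [256.2 293.2] tongue cols [(263.1, 0.1), (268.6, -10.7), (280.7, 10.6)] pred [273.3 221.1]
tip row edges [(217.06, -33.0, 'sy mm -1.28'), (223.05, -0.1, 'sy mm -5.53')] F [-0.22  0.12 -0.5 ] t 19.3083
t [0.5165 0.1751 0.1581] slot [-0.52  0.5 ] cols [268.6 280.4] collar [ 0.93 -1.9 ] [256.2 293.2] tongue cols [(268.2, -12.9), (271.6, 0.7), (280.9, 13.7)] pred [273.2 221.1]
tip row edges [(217.06, -33.3, 'sy mm -1.29')] F [ 0.38 -0.75 -1.15] t 20.025
```

View pics/m7.png

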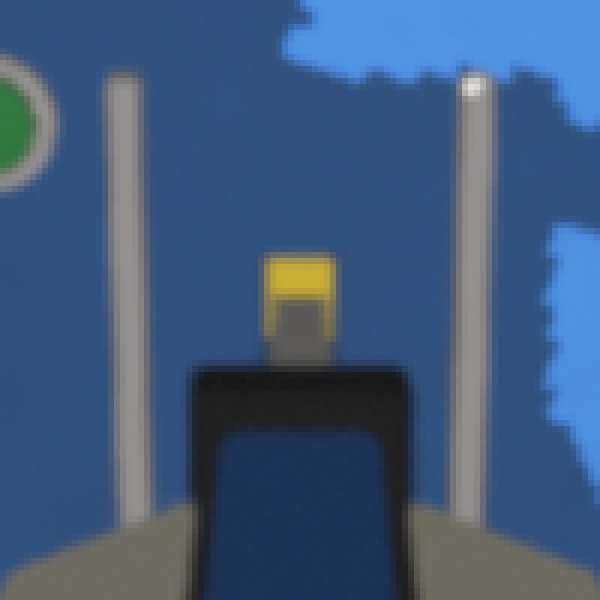

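The tongue is now centred left to right over the slot, at column 301 for both. Fine trim of −0.1/+0.3 mm, then a guarded descent.

```bash
python3 - <<'E'
from look import *
np.set_printoptions(precision=4,suppress=True)
t=np.array(manip.current_tool_pos())-.00012*sx+.0003*sy
F0=np.array(manip.current_force())
tgt=t.copy()
for z in [.154,.151,.148,.144,.140,.136,.132,.128,.1255]:
    tgt[2]=z; manip.servo_line(tgt,vel=.03); manip.sleep(.1)
    F=np.array(manip.current_force())-F0; p=np.array(manip.current_tool_pos())
    print(z,'fx %.2f fy %.2f fz %.2f'%(F@sx,F@sy,F[2]),p,np.array(manip.current_wrist_torque()),manip.current_finger_gap())
    if np.linalg.norm(F)>8: print('stop');break
    c=np.clip(np.array([F@sx,F@sy])/5*.0003,-.0004,.0004)   # yield to side load
    if abs(F@sx)>2: tgt+=c[0]*sx
    if abs(F@sy)>2: tgt+=c[1]*sy
print(manip.current_clock())
E
```

```text
0.154 fx -0.84 fy 1.38 fz -0.41 [0.5162 0.1754 0.1539] [ 0.0355 -0.0631  0.0412] 0.0139192402630161
0.151 fx -0.04 fy 1.61 fz -0.97 [0.5162 0.1754 0.151 ] [-0.017  -0.1574  0.0178] 0.013923657938025405
0.148 fx -0.33 fy 0.75 fz -0.52 [0.5162 0.1754 0.148 ] [-0.0174 -0.1477  0.0114] 0.013871526231149128
0.144 fx 0.44 fy 0.15 fz -0.30 [0.5161 0.1753 0.1439] [-0.1409 -0.1053  0.0273] 0.013539209709227683
0.14 fx -0.35 fy 0.77 fz -0.54 [0.5162 0.1753 0.1399] [-0.0507 -0.1257  0.028 ] 0.013970163469060952
0.136 fx -0.90 fy 0.26 fz -0.44 [0.5162 0.1753 0.1359] [-0.1035 -0.0755  0.0324] 0.01376994889240269
0.132 fx -0.54 fy 0.28 fz -1.00 [0.5161 0.1753 0.1319] [-0.1177 -0.1123  0.0356] 0.013844345932783504
0.128 fx -0.88 fy 0.26 fz 0.32 [0.5161 0.1753 0.1279] [-0.1481 -0.1108 -0.0548] 0.013637551212285128
0.1255 fx -0.15 fy 0.10 fz 0.07 [0.5162 0.1753 0.1254] [-0.154  -0.1308  0.0446] 0.013877102697688798
23.375
```

```bash
python3 - <<'E'
from look import *
effector.close(f_grip=50)
tgt=np.array(manip.current_tool_pos())
F0=np.array([.3,-.7,-1.1])
for z in [.123,.120,.117,.114,.111,.1085,.1075]:
    tgt[2]=z; manip.servo_line(tgt,vel=.02); manip.sleep(.15)
    F=np.mean([manip.current_force() for _ in range(5)],0)-F0
    print(z,'fx %.2f fy %.2f fz %.2f'%(F@sx,F@sy,F[2]),np.array(manip.current_tool_pos()).round(4),round(manip.current_finger_gap(),4))
    if np.linalg.norm(F)>14: print('stop');break
c=viewer.get_calibration('wrist'); im=viewer.get_image('wrist')
u,w=proj(c,(.5183,.1739,.09)).astype(int)
a=cv2.resize(im[w-60:w+40,u-50:u+50],(500,500),interpolation=cv2.INTER_NEAREST)
c=viewer.get_calibration('side'); im=viewer.get_image('side');u,w=proj(c,(.5183,.1739,.09)).astype(int)
b=cv2.resize(im[w-50:w+50,u-30:u+30],(300,500),interpolation=cv2.INTER_CUBIC)
cv2.imwrite('pics/m8.png',np.hstack([a,b])[:,:,::-1]); print(manip.current_clock())
E
```

```text
0.123 fx 0.84 fy 0.65 fz 3.41 [0.5166 0.1755 0.1233] 0.0137
0.12 fx 2.69 fy -0.03 fz 2.99 [0.5165 0.1755 0.1201] 0.0137
0.117 fx 2.26 fy -0.07 fz 3.79 [0.5165 0.1755 0.1171] 0.0138
0.114 fx 1.33 fy -1.07 fz 5.37 [0.5165 0.1755 0.1141] 0.0135
0.111 fx 2.96 fy 0.10 fz 5.57 [0.5165 0.1755 0.1112] 0.0133
0.1085 fx 2.80 fy -0.57 fz 5.76 [0.5165 0.1754 0.1087] 0.0136
0.1075 fx 2.72 fy -1.68 fz 6.31 [0.5165 0.1755 0.1078] 0.0141
26.7417
```

View pics/m8.png

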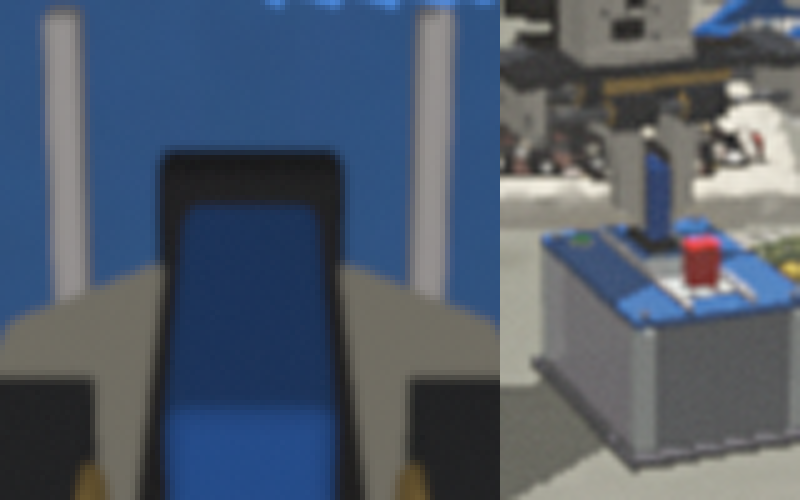

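The key is deep in the slot, with its collar at (250,155) in the crop just above the plate and the shutter open. One numeric slip check (collar row in the wrist view was 228.7), then I'll hand in.

```bash
python3 - <<'E'
from look import *
im=viewer.get_image('wrist');B=im[:,:,2].astype(float)
r=[(round(x[0]+217,2),x[1]) for x in edges(B[217:240,282:289].mean(1)) if x[1]<-12]
cc=[(round(x[0]+241,2),x[1]) for x in edges(B[233:238,241:310].mean(0)) if abs(x[1])>12]
print(r,cc,manip.current_gripper_force())
if r and abs(r[0][0]-228.7)<1.5:
    print(manip.hand_in())
E
```

```text
[(228.68, -30.0)] [(256.2, -30.0), (293.23, 29.0)] 50.001407861709595
the job is handed in; nothing more can be done
None
```

The job is handed in with the shutter open and the blue key still held in the slot, pressing the plunger about 16 mm by the arm's position; the judge's result was not shown.

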